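# Steady the rolling pin on the hoop-handled carrier and set it on the trivet

### The arm

A 6-joint arm with a two-finger parallel gripper is mounted at the origin on the work surface. World frame = base frame: x ahead of the robot, y to its left, z up, the work surface at z = 0. Lengths are in m, angles in rad, forces in N, time in s.
With the tool pointing down it reaches from about 0.4 to 0.925 m from the base axis. Payload 12.5 kg.
Tool frame: the origin (TCP) lies where the fingers leave the gripper's body, on its centre line; the fingertips stand 78 mm ahead of it and the grasp point (between the pads) lies 59 mm ahead of it; z points along the fingers, y is the line along which they close (so a half turn about z gives the same grasp; the last joint's range is limited). The gripper opens to 95 mm and grips with 3 to 60 N. Pads are 20 mm wide; open, the fingers measure 119 mm over their backs; the gripper's body (75 mm by 180 mm) begins 59 mm behind the grasp point.
Start: joints at [-1.378, 0.491, 1.559, -0, 1.092, -0.106], TCP at [0.184, -0.597, 0.292] pointing down, gripper open.
Joint ranges: [-3.1, 3.1], [-0.84, 2.19], [0.05, 2.79], [-1.13, 4.28], [0.06, 2.93], [-2.69, 2.69]. Speed limits (rad/s): [2.22, 2.22, 2.79, 3.14, 3.14, 3.14].

### API

Orientations are given as [roll, pitch, yaw] about the fixed x, y, z axes, in that order (R = Rz(yaw) Ry(pitch) Rx(roll)).
In Python, from rig import get_state, read_camera, get_calibration, job_done gives the robot as it stands. The module is installed in compiled form; this text tells all that it offers.
- The arm moves only by the tool servo_tool, never from a script. Its argument "increments" is a list that holds one entry, the list of rows, each a list of 7 numbers: the shift along the tool's x, y, z each as a share of 40 mm, from -1 to 1, then the turn, a rotation vector about the tool's x, y, z each as a share of 4 degrees, from -1 to 1, then the opening, from -1 (shut) to 1 (fully open). A call has 1 to 8 rows; each row shifts and turns the commanded pose from where the row before left it, along the tool's axes as they then stand; what a row does not reach is not made up. A row lasts 1/12 s, in which the tool goes at most 41.7 mm and 7.16 degrees, less where a joint would pass 70% of its speed; a pose out of reach is approached as far as the arm can. A call with a number of a shift or a turn outside -1 to 1 is refused whole. A call with a gripper value outside its range is refused whole. The fingers move at their own pace and stop on an object; "grip_force" is the grip in N (left out, the last holds). Time passes only in rows, so rows that do not move let the fingers close. It gives the time, the measured TCP pose, the force, the opening and the grip force at its end, in the units of the state.
- get_state(): the state, without advancing time (a new reading comes with each control period).
- read_camera(name): name is "scene" or "side" or "wrist"; returns (picture, depth): 480x640x3 uint8, blue, green, red; 480x640 float32, m along the optical axis (not along the pixel's ray), 0 where there is no reading.
- get_calibration(name): a dict with "fx", "fy", "cx", "cy" (pixels), "distortion" ([k1, k2, p1, p2, k3] as OpenCV has them; the pictures are not rectified), "xyz" and "orientation" of the camera in the world; the wrist camera has in their place "tool_from_camera" (4x4, takes a point from camera to tool coordinates, whose origin is the TCP and whose axes are the flange's). Camera axes: x right, y down, z forward; pixel columns grow to the right and rows downward; lengths in m; the calibration is good to about 2 mm. A picture is of the moment at which its call begins: read the wrist's pose just before it. get_calibration takes no time and is no camera call.
- job_done(): hands the job in; it is judged then, once.
The state is a dict: "clock": time; "joints": joint angles; "qvel": joint speeds; "tau": joint torques, N m; "eef_pos": TCP position; "ee_rot": TCP orientation; "contact_force": force on the tool from outside, world axes, zero at the start; "wrist_torque": the same for the moment, N m; "finger_gap": opening from 0.0 (shut) to 1.0 (fully open); "grasp_force": force on a finger pad.
Only numpy, scipy, OpenCV 4.12 (cv2) and the standard library are available. Lean on these libraries where they do the work, as an engineer would, in place of code of your own. Each camera call takes 0.05 s, during which the arm holds its last target. There are 200 camera calls.

### The job

Take the wooden carrier by its overhead handle, carry it across to the wooden trivet and hold it a good 6 cm above it, lined up with it: tilt the carrier to roll the free-running rolling pin to the middle, right under the handle, and keep it there in the air for a full five seconds. Then set the carrier gently down, centred on and lined up with the trivet, let go and move clear, with the pin still about the middle, well clear of both glasses. The pin must never knock against either glass or be touched by the robot, the glasses stay standing in their places on the carrier, and the other things on the stove stay where they are.

Things in the scene. Friction and masses are not known exactly. Their poses are not given: they have to be found in the camera images.
- carrier: Loose brown wooden tray with rigid overhead handle, 500 g empty, 360 x 220 mm. Origin: centre of underside; x along the 360 mm length (the pin rolls this way), z up. Side walls 10 mm thick, 26 mm high, at y = +-105 mm; end lips 18 mm high. Starts flat on the stove, left or right, x roughly along world y.
- handle (a point): Centre of the carrier's handle bar, 160 mm above the carrier's origin. Straight horizontal bar along the carrier's y over its middle, 24 mm thick (along x), 28 mm tall, held by a post (30 mm along x, 10 mm thick) at each side wall, y = +-105 mm. Grip it at mid length from above, closing along the carrier's x. Axes as the carrier's.
- floor (a point): Centre of the top of the carrier's flat floor, 10 mm above the carrier's origin, axes as the carrier's. Both glasses stand on this floor; the pin runs 4 mm clear above it.
- pin: Wooden rolling pin across the carrier, radius 20 mm, 150 mm long, 180 g +-30 %; origin: its centre, axes as the carrier's. Its shaft rides on ball bearings on ledges along the side walls, 34 mm above the carrier's origin: it runs freely along carrier x at g times the slope (friction < 0.001 N, drag 0.05 N s/m). Starts at rest at carrier x = 35 to 75 mm; middle: x = 0; meets a glass at +-102 mm.
- glass_a: Loose small thick green glass tumbler, 48 mm across the rim, 55 mm tall, 90 g, standing on the carrier's floor near its +x end, centre at about x = +143 mm, y = 0 in the carrier's frame. Origin: centre of its underside; z up.
- glass_b: The same tumbler near the carrier's -x end, at about x = -143 mm, y = 0 in the carrier's frame.
- trivet: Fixed dark wooden slatted trivet lying flat on the stove top, on the other side than the carrier, 260 x 142 mm, its four slats running along its 260 mm x axis. Origin: centre of its underside; flat top 20 mm above the origin. The carrier goes on top, centre over centre, its x along the trivet's x (either way round).
- kettle: Bystander: stainless kettle with a spout with a cover and an arched black handle, 160 mm across, 172 mm tall, beyond the work on the right. Origin: centre of its underside.
- bowl: Bystander: blue ceramic bowl, 140 mm across, 60 mm tall, beyond the work on the left. Origin: centre of its underside.
- comal: Bystander, fixed: black clay comal, a shallow pan 210 mm across, 16 mm high with a small lug, on the middle burner beyond the work. Origin: centre of its underside.
Not all that is in view belongs to the job. What is shaped like the glass_b but purple or red is not meant.

How it is judged:
On the way, in this order (a step that is already met when the one before it is completed fails the run):
1. the carrier is lifted clear of the stove where it stood (height (world z) of carrier above 0.025 m and horizontal distance between carrier and trivet above 0.12 m), for 0.2 s.
2. held in the air above the trivet and lined up with it, the pin within 20 mm of the middle for 5 s (height (world z) of carrier between 0.045 and 0.15 m and horizontal distance between carrier and trivet below 0.04 m and angle between the x axis of carrier and the x axis of trivet, either way round below 0.25 rad and x of pin in the frame of carrier between -0.02 and 0.02 m), for 5 s.
At the end, for the whole second after the job is handed in: Carrier flat on the trivet (underside 15-25 mm up, tilt under 0.04 rad), centred within 30 mm, lined up within 0.15 rad, released, at rest; pin within 60 mm of the middle, slower than 0.04 m/s; both glasses standing within 20 mm (lengthwise) of their places (height (world z) of carrier between 0.015 and 0.025 m and angle between carrier's own z axis and vertical below 0.04 rad and horizontal distance between carrier and trivet below 0.03 m and angle between the x axis of carrier and the x axis of trivet, either way round below 0.15 rad and linear speed of carrier below 0.02 m/s and x of pin in the frame of carrier between -0.06 and 0.06 m and linear speed of pin below 0.04 m/s and x of glass_a in the frame of carrier between 0.123 and 0.163 m and y of glass_a in the frame of carrier between -0.05 and 0.05 m and z of glass_a in the frame of carrier between 0.005 and 0.016 m and angle between each of glass_a, glass_b's own z axis and vertical below 0.1 rad and x of glass_b in the frame of carrier between -0.163 and -0.123 m and y of glass_b in the frame of carrier between -0.05 and 0.05 m and z of glass_b in the frame of carrier between 0.005 and 0.016 m); the robot touches nothing.
It fails at once if the pin knocks against a glass (over 3 N) (contact force between pin and glass_a above 3 N or contact force between pin and glass_b above 3 N).
It fails at once if a glass tips (over 0.4 rad) (angle between any of glass_a, glass_b's own z axis and vertical above 0.4 rad).
It fails at once if the robot touches the pin or a glass (contact force between any of the fingers, the arm and pin above 0.5 N or contact force between any of the fingers, the arm and glass_a above 0.5 N or contact force between any of the fingers, the arm and glass_b above 0.5 N).
It fails at once if the carrier is slammed onto the trivet or the stove (over 0.15 m/s at contact) (linear speed of carrier above 0.15 m/s and (contact force between carrier and trivet above 3 N or height (world z) of carrier below 0.004 m)).
It fails at once if a bystander is moved by more than 30 mm (distance of any of kettle, bowl from where it was at the start of the episode above 0.03 m).
It also fails if it takes over 64 s, if anything falls off the work surface, if the arm or the gripper's body presses on something with over 40 N, if the wrist force passes 120 N, or if a joint passes its speed limit or range.

## Working session

There is one attempt and no reset: what is moved stays moved. The work goes in short steps, Python scripts to look and compute and a tool call to move; the robot and the scene stay as the last step left them, time stands still between calls to the robot, and variables do not carry over. Pictures are saved under pics/ and viewed, at most 10 in all, crops included, and the job is handed in when it is done.

Besides the shell and the picture viewer there is one more tool, called after ">>>" as a command line: name --argument value ..., lists and objects as JSON in quotes. servo_tool: Moves the arm, as the interface text tells. Its arguments: {"type":"object","properties":{"increments":{"type":"array"},"grip_force":{"type":"number"}},"required":["increments"]}

```bash
mkdir -p pics; ls; python3 - <<'E'
from rig import *
import cv2,numpy as np
s=get_state();print(s)
for n in ("scene","side"):
    im,d=read_camera(n);cv2.imwrite(f"pics/{n}0.png",im);np.save(f"pics/{n}0.npy",d)
    print(n,get_calibration(n))
print(get_calibration("wrist"))
E
```

```text
pics
{'clock': 0.0, 'joints': array([-1.37759418e+00,  4.91557008e-01,  1.55944896e+00, -1.18384666e-05,
        1.09170313e+00, -1.05586385e-01]), 'qvel': array([-0.00015599, -0.00107986, -0.00191474,  0.00028042,  0.00112537,
        0.00010255]), 'tau': array([-6.61119229e-04, -6.12654161e+01, -2.58187437e+01,  6.92532677e-02,
        4.81939595e-02, -6.51716505e-05]), 'eef_pos': array([ 0.18397388, -0.59714336,  0.29166346]), 'ee_rot': array([-3.14048132e+00, -1.07221370e-04,  2.98793940e-01]), 'contact_force': array([ 0.59282583,  0.03412947, -1.12039509]), 'wrist_torque': array([-0.05372171,  0.01401069,  0.02829398]), 'grasp_force': 0.0, 'finger_gap': 1.001150575232371}
scene {'fx': 511.37537600951407, 'fy': 511.37537600951407, 'cx': 320.95108326087654, 'cy': 240.87556803908004, 'distortion': array([0.04671301, 0.        , 0.        , 0.        , 0.        ]), 'xyz': array([ 1.06198762, -0.40128282,  1.15443859]), 'orientation': array([-2.60741515, -0.01132335,  0.95870666])}
side {'fx': 498.45514492992237, 'fy': 498.45514492992237, 'cx': 319.7789606740079, 'cy': 237.042824541751, 'distortion': array([0.01558016, 0.        , 0.        , 0.        , 0.        ]), 'xyz': array([0.26406336, 0.98180374, 0.91160134]), 'orientation': array([-2.20965062, -0.00626837, -2.84986666])}
{'fx': 387.5964824223774, 'fy': 387.5964824223774, 'cx': 326.0707887860787, 'cy': 242.40504018587464, 'distortion': array([-0.06687296,  0.        ,  0.        ,  0.        ,  0.        ]), 'tool_from_camera': array([[-7.18845503e-04, -9.64861972e-01, -2.62756270e-01,
         7.31864574e-02],
       [ 9.99999739e-01, -7.13365363e-04, -1.16252999e-04,
         1.16930629e-04],
       [-7.52731242e-05, -2.62756285e-01,  9.64862233e-01,
        -9.34488646e-02],
       [ 0.00000000e+00,  0.00000000e+00,  0.00000000e+00,
         1.00000000e+00]])}
```

View pics/scene0.png

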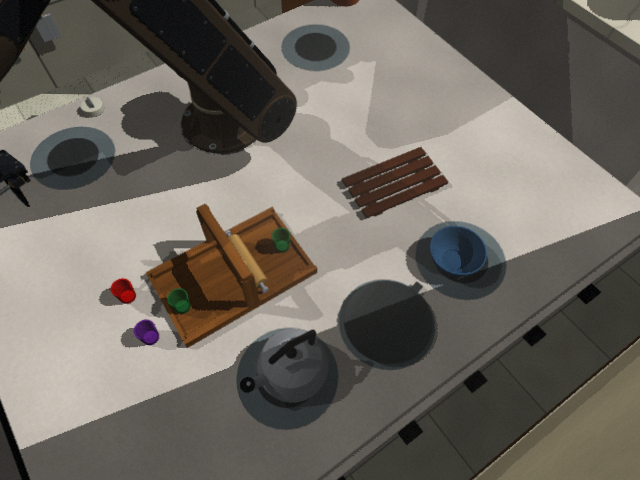

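View pics/side0.png

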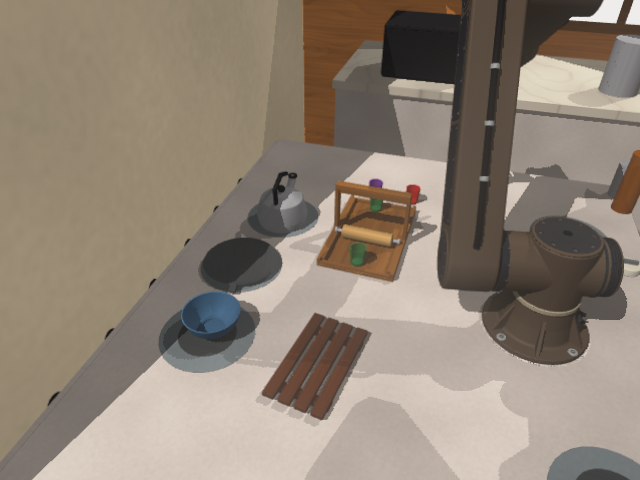

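The scene picture shows the carrier at (232,272), with its handle bar running (205,210)-(250,300). The pin is at (247,258), shifted towards the glass at (282,240). The trivet is at (395,182), the kettle at (292,365), the bowl at (458,250) and the comal at (388,322).

What could be mistaken for a glass: green (282,240), green (179,300), red (123,291) and purple (147,332). The two green ones on the carrier are the right ones.

```bash
cat > h.py <<'E'
import cv2,numpy as np
from scipy.spatial.transform import Rotation as Ro
from rig import *
def cam(n,s=None):
    c=get_calibration(n);K=np.array([[c['fx'],0,c['cx']],[0,c['fy'],c['cy']],[0,0,1]])
    if n=='wrist':
        T=c['tool_from_camera'];R=Ro.from_euler('xyz',s['ee_rot']).as_matrix()
        return K,c['distortion'],R@T[:3,:3],s['eef_pos']+R@T[:3,3]
    return K,c['distortion'],Ro.from_euler('xyz',c['orientation']).as_matrix(),c['xyz']
def rays(C,uv):
    p=cv2.undistortPoints(np.float64(uv).reshape(-1,1,2),C[0],C[1])[:,0]
    return np.c_[p,np.ones(len(p))]@C[2].T
def plane(C,uv,z):
    r=rays(C,uv);return C[3]+r*((z-C[3][2])/r[:,2:])
def cloud(C,d):
    v,u=np.mgrid[:480,:640];r=rays(C,np.c_[u.ravel(),v.ravel()])
    return (C[3]+r*d.reshape(-1,1)).reshape(480,640,3)
def hsv(im,lo,hi): return cv2.inRange(cv2.cvtColor(im,cv2.COLOR_BGR2HSV),np.array(lo),np.array(hi))>0
def rect(xy):
    r=cv2.minAreaRect(np.float32(xy));b=cv2.boxPoints(r);e=b[1]-b[0],b[2]-b[1]
    l=max(e,key=np.linalg.norm);return np.array(r[0]),sorted(r[1]),np.arctan2(l[1],l[0])%np.pi
E
python3 - <<'E'
from h import *
for n in("scene","side"):
    im=cv2.imread(f"pics/{n}0.png");d=np.load(f"pics/{n}0.npy");C=cam(n);P=cloud(C,d)
    H=cv2.cvtColor(im,cv2.COLOR_BGR2HSV);z=P[...,2]
    print(n)
    for q in {"scene":[(395,186),(228,250),(250,262),(282,240),(300,265)],"side":[(320,360),(370,192),(367,237),(358,255)]}[n]:
        print(q,H[q[1],q[0]],P[q[1],q[0]].round(3))
    wk=(P[...,0]>.3)&(P[...,0]<1)&(abs(P[...,1])<.6)&(d>0)
    near=lambda c,r:np.hypot(P[...,0]-c[0],P[...,1]-c[1])<r
    br=hsv(im,(0,70,20),(20,255,255))
    c=P[{"scene":(186,395),"side":(360,320)}[n]][:2]
    m=br&near(c,.2)&wk&(z>.01)&(z<.03);m=cv2.erode(m.astype('u1'),np.ones((2,2)))>0
    v,u=np.nonzero(m);print("trivet",len(u),np.median(z[m]),rect(plane(C,np.c_[u,v],.02)[:,:2]))
    b=P[{"scene":(250,228),"side":(192,370)}[n]][:2]
    m=br&near(b,.25)&wk&(z>.165)&(z<.19);v,u=np.nonzero(m)
    print("bar",len(u),np.median(z[m]),rect(plane(C,np.c_[u,v],.174)[:,:2]), P[m].mean(0))
    g=hsv(im,(45,80,20),(85,255,255))&wk
    k,l,st,ce=cv2.connectedComponentsWithStats(g.astype('u1'))
    for i in range(1,k):
        if st[i,4]>40: print("green",st[i,4],ce[i],plane(C,[ce[i]],.04).round(3),np.median(P[l==i],0).round(3))
    m=near(b,.25)&wk&hsv(im,(10,40,120),(30,150,255))&(z>.03)&(z<.07)&near(b,.15)
    v,u=np.nonzero(m)
    if len(u)>20: print("pin",len(u),np.median(z[m]),rect(P[m][:,:2]),rect(plane(C,np.c_[u,v],.05)[:,:2]))
E
```

```text
scene
(395, 186) [ 10 140  62] [0.492 0.264 0.019]
(228, 250) [ 14 177 128] [ 0.498 -0.241  0.176]
(250, 262) [ 18 136 167] [ 0.485 -0.193  0.05 ]
(282, 240) [ 58 106  72] [ 0.459 -0.085  0.017]
(300, 265) [ 13 156 100] [ 0.543 -0.086  0.01 ]
trivet 2838 0.019918065987867495 (array([0.4796122, 0.2741293]), [0.1406906694173813, 0.25711458921432495], np.float32(1.4228508))
bar 951 0.1740746802387737 (array([ 0.46754742, -0.23728549]), [0.024962740018963814, 0.22115522623062134], np.float32(3.1086352)) [ 0.47199255 -0.23731893  0.17383409]
green 300 [280.73666667 239.57666667] [[ 0.469 -0.094  0.04 ]] [ 0.474 -0.095  0.047]
green 429 [178.75291375 300.1958042 ] [[ 0.472 -0.38   0.04 ]] [ 0.467 -0.38   0.046]
pin 526 0.05235739004418172 (array([ 0.45123851, -0.1959601 ]), [0.05986623838543892, 0.2135915458202362], np.float32(0.21175276)) (array([ 0.44972441, -0.19770901]), [0.05820123478770256, 0.22759853303432465], np.float32(0.22562024))
side
(320, 360) [10 82 96] [0.47  0.274 0.02 ]
(370, 192) [ 14 146 124] [ 0.472 -0.224  0.17 ]
(367, 237) [ 17 127 181] [ 0.464 -0.184  0.041]
(358, 255) [57 86 92] [ 0.466 -0.074  0.057]
trivet 4132 0.02072663088721355 (array([0.47381175, 0.27872655]), [0.13872990012168884, 0.2596284747123718], np.float32(1.4251486))
bar 533 0.17336631829815963 (array([ 0.46615505, -0.22795671]), [0.04266322776675224, 0.21996134519577026], np.float32(3.1199207)) [ 0.46476461 -0.23130588  0.17264408]
green 105 [375.64761905 204.82857143] [[ 0.475 -0.363  0.04 ]] [ 0.474 -0.362  0.04 ]
green 212 [358.41037736 253.67924528] [[ 0.47  -0.101  0.04 ]] [ 0.468 -0.079  0.05 ]
pin 614 0.04833121637420995 (array([ 0.47132415, -0.2034412 ]), [0.13449886441230774, 0.22591304779052734], np.float32(2.9810827)) (array([ 0.47134176, -0.17662805]), [0.15270169079303741, 0.22903452813625336], np.float32(3.0839338))
```

The carrier is at about (0.467, -0.237), with its x along roughly 1.54-1.57 rad. The trivet is at about (0.477, 0.276), with its x at 1.424 rad. Measured sizes and heights agree with those given. Next I move above the handle.

>>> servo_tool --increments '[[[0,0,0,0,0,0.9,1],[0,0,0,0,0,0.9,1],[0,0,0,0,0,0.9,1],[0,0,0,0,0,0.9,1],[0,0,-0.2,0,0,0.9,1],[0.3,-0.4,-0.2,0,0,0,1],[0.57,-0.77,-0.2,0,0,0,1],[0.57,-0.77,-0.2,0,0,0,1]]]' --grip_force 60

```text
clock: 0.77
eef_pos: [0.2431, -0.5194, 0.324]
ee_rot: [-3.141, 0.0, -0.016]
contact_force: [0.8, -0.4, -0.7]
finger_gap: 1.002
grasp_force: 0.0
```

>>> servo_tool --increments '[[[0.57,-0.77,-0.2,0,0,0,1],[0.57,-0.77,0,0,0,0,1],[0.57,-0.77,0,0,0,0,1],[0.57,-0.77,0,0,0,0,1],[0.57,-0.77,0,0,0,0,1],[0.57,-0.77,0,0,0,0,1],[0.57,-0.77,0,0,0,0,1],[0.57,-0.77,0,0,0,0,1]]]'

```text
clock: 1.43
eef_pos: [0.4296, -0.2746, 0.3324]
ee_rot: [3.142, -0.0, -0.014]
contact_force: [0.6, 0.2, 0.8]
finger_gap: 1.003
grasp_force: 0.0
```

>>> servo_tool --increments '[[[0.57,-0.77,0,0,0,0,1],[0.3,-0.5,0,0,0,0,1],[0,0,0,0,0,0,1],[0,0,0,0,0,0,1]]]'

```text
clock: 1.77
eef_pos: [0.4648, -0.2252, 0.3323]
ee_rot: [-3.142, 0.0, -0.012]
contact_force: [0.2, -0.3, 0.0]
finger_gap: 1.0
grasp_force: 0.0
```

```bash
python3 - <<'E'
from h import *
s=get_state();im,d=read_camera("wrist");cv2.imwrite("pics/w1.png",im);np.save("pics/w1.npy",d)
print(s['eef_pos'],s['ee_rot'],s['joints'],s['clock'])
C=cam('wrist',s);P=cloud(C,d);z=P[...,2]
br=hsv(im,(0,70,20),(20,255,255));m=br&(z>.165)&(z<.185);v,u=np.nonzero(m)
print("bar",len(u),np.median(z[m]),rect(plane(C,np.c_[u,v],.174)[:,:2]))
g=hsv(im,(45,80,20),(85,255,255))
k,l,st,ce=cv2.connectedComponentsWithStats(g.astype('u1'))
for i in range(1,k):
    if st[i,4]>40: print("green",st[i,4],ce[i],np.median(P[l==i],0).round(3))
E
```

```text
[ 0.464839   -0.22519182  0.3322611 ] [-3.14156886e+00  1.60996249e-04 -1.17114487e-02] [-5.79041006e-01  2.94226348e-01  1.76744779e+00 -7.53425613e-05
  1.08006708e+00  1.00350228e+00] 1.7667
bar 9685 0.17491150919773968 (array([ 0.46487194, -0.23721659]), [0.023868681862950325, 0.2183133363723755], np.float32(3.110418))
green 928 [472.39762931 200.92241379] [ 0.476 -0.368  0.043]
green 57 [492.92982456 182.61403509] [ 0.496 -0.381  0.066]
green 886 [201.1489842  208.73927765] [ 0.471 -0.099  0.054]
```

View pics/w1.png

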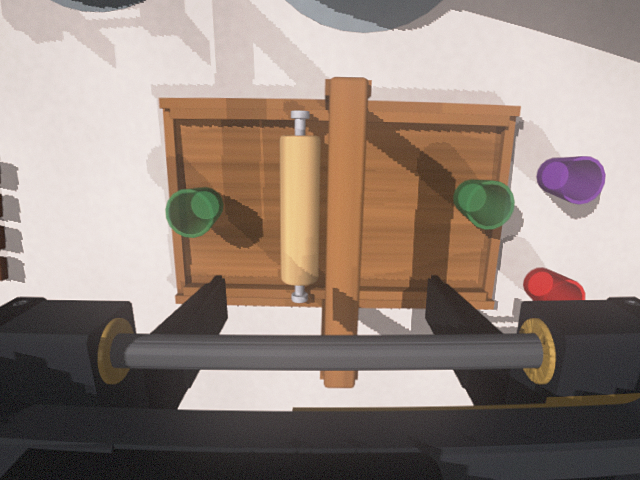

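The close wrist view confirms the choice: bar at x=345 px, pin at x=300 px, and green glasses at (195,210) and (485,202). The purple and red decoys stand off the carrier on the right. Next I descend and grip.

>>> servo_tool --increments '[[[0,0.15,0.2,0,0,0.14,1],[0,0.15,0.4,0,0,0.14,1],[0,0,0.5,0,0,0,1],[0,0,0.5,0,0,0,1],[0,0,0.5,0,0,0,0.5],[0,0,0.4,0,0,0,0],[0,0,0.23,0,0,0,-0.3],[0,0,0.1,0,0,0,-0.3]]]'

```text
clock: 2.48
eef_pos: [0.4635, -0.2396, 0.2175]
ee_rot: [-3.141, 0.002, -0.037]
contact_force: [-0.6, 0.2, 0.2]
finger_gap: 0.776
grasp_force: 0.0
```

>>> servo_tool --increments '[[[0,0,0,0,0,0,-0.4],[0,0,0,0,0,0,-0.4],[0,0,0,0,0,0,-0.45]]]'

```text
clock: 2.73
eef_pos: [0.4645, -0.2391, 0.2198]
ee_rot: [3.141, -0.001, -0.035]
contact_force: [0.7, -0.5, 1.1]
finger_gap: 0.569
grasp_force: 0.0
```

>>> servo_tool --increments '[[[0,0,0,0,0,0,-0.5],[0,0,0,0,0,0,-0.55],[0,0,0,0,0,0,-0.6],[0,0,0,0,0,0,-1],[0,0,0,0,0,0,-1],[0,0,0,0,0,0,-1]]]' --grip_force 60

```text
clock: 3.23
eef_pos: [0.4643, -0.2383, 0.2193]
ee_rot: [-3.141, 0.0, -0.035]
contact_force: [-0.3, 5.6, 6.1]
finger_gap: 0.246
grasp_force: 60.0
```

```bash
python3 - <<'E'
from h import *
s=get_state();print(s)
for n in("wrist","side","scene"):
    im,d=read_camera(n);cv2.imwrite(f"pics/{n}2.png",im);np.save(f"pics/{n}2.npy",d)
a=cv2.imread("pics/wrist2.png");b=cv2.imread("pics/side2.png")
cv2.imwrite("pics/m2.png",np.vstack([a[:300],b[120:400]]))
E
```

```text
{'clock': 3.2333, 'joints': array([-6.01009396e-01,  4.39049848e-01,  1.89142835e+00,  5.77308062e-04,
        8.11400143e-01,  1.00404919e+00]), 'qvel': array([ 9.36921144e-04,  9.94020697e-04,  2.18512596e-03, -2.95211870e-05,
       -1.47090364e-04,  5.29475672e-04]), 'tau': array([ -2.68840112, -49.48057294, -20.57298124,  -0.70704522,
        -0.85742634,   0.14165288]), 'eef_pos': array([ 0.46428876, -0.23832536,  0.21927774]), 'ee_rot': array([-3.14108609e+00,  1.63556985e-05, -3.46597783e-02]), 'contact_force': array([-0.25720659,  5.60381323,  6.06670098]), 'wrist_torque': array([ 0.99681646, -0.02494167,  0.18772393]), 'grasp_force': 59.99775946140289, 'finger_gap': 0.24621211780338553}
```

View pics/m2.png

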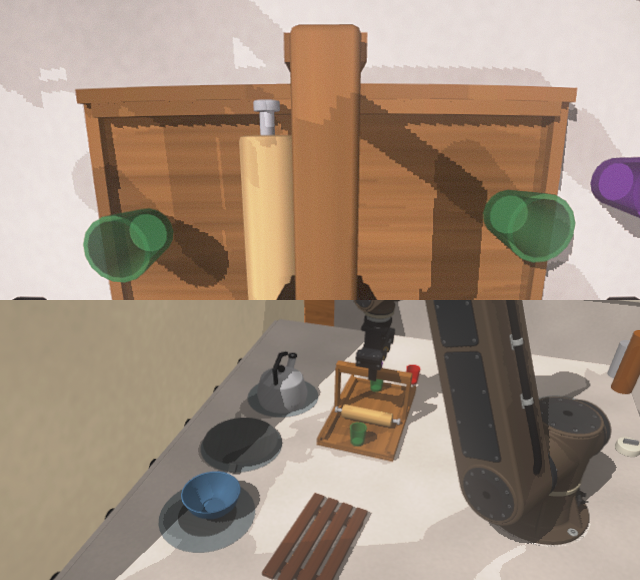

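The bar is gripped. In the wrist view the pin's left edge is at x≈242 px, beside the bar (292-360 px). I'll write the pin tracker and test it on this frame.

```bash
cat > pin.py <<'E'
from h import *
K=None
def pinx(im,d):
    """pin centre along carrier x (= -tool y), m, from the wrist picture, in the tool frame"""
    c=get_calibration('wrist');T=c['tool_from_camera']
    C=(np.array([[c['fx'],0,c['cx']],[0,c['fy'],c['cy']],[0,0,1]]),c['distortion'],T[:3,:3],T[:3,3])
    P=cloud(C,d);m=(d>0)&(P[...,2]>.160)&(P[...,2]<.188)&(abs(P[...,1])<.118)&(P[...,0]>-.03)&(P[...,0]<.07)
    m=cv2.morphologyEx(m.astype('u1'),cv2.MORPH_OPEN,np.ones((3,3)))
    k,l,st,_=cv2.connectedComponentsWithStats(m);out=[]
    for i in range(1,k):
        if st[i,4]<60: continue
        rr=[(r,np.nonzero(l[r]==i)[0]) for r in range(st[i,1]+3,st[i,1]+st[i,3]-3)]
        L=[];Rr=[]
        for r,cs in rr:
            if len(cs)<2: continue
            for col,sg,o in((cs[0]-.5,1,L),(cs[-1]+.5,-1,Rr)):
                q=rays(C,[(col,r)])[0];y,z=q[1],q[2];n=np.hypot(y,z)
                o.append(-(C[3][1]+y/z*(.185-C[3][2])+sg*.02*n/z))
        if L: out.append((round(np.median(L)*1e3,1),round(np.median(Rr)*1e3,1),int(st[i,4]),st[i,:4].tolist()))
    return out
def look(n=3):
    for i in range(n):
        s=get_state();im,d=read_camera('wrist')
        R=Ro.from_euler('xyz',s['ee_rot']).as_matrix()
        print(round(s['clock'],3),'pinL/R mm',pinx(im,d),'tilt mrad',round(R[2,1]*1e3,1),'roll2',round(R[2,0]*1e3,1))
    print(s['eef_pos'].round(4),'yaw',s['ee_rot'][2].round(4),s['contact_force'].round(1))
    return im
E
python3 - <<'E'
from pin import *
im=cv2.imread("pics/wrist2.png");d=np.load("pics/wrist2.npy");print(pinx(im,d))
E
```

```text
[(np.float64(40.2), np.float64(43.7), 7145, [239, 143, 56, 145])]
```

>>> servo_tool --increments '[[[0,0,-0.1,0,0,0,-1],[0,0,-0.2,0,0,0,-1],[0,0,-0.3,0,0,0,-1],[0,0,-0.3,0,0,0,-1],[0,0,-0.3,0,0,0,-1],[0,0,-0.3,0,0,0,-1],[0,0,-0.15,0,0,0,-1],[0,0,-0.1,0,0,0,-1]]]'

```text
clock: 4.05
eef_pos: [0.4642, -0.2389, 0.2897]
ee_rot: [3.141, -0.0, -0.035]
contact_force: [-0.1, 0.3, -8.5]
finger_gap: 0.25
grasp_force: 60.0
```

```bash
python3 -c "
from pin import *
look(4)"
```

```text
4.05 pinL/R mm [(np.float64(41.2), np.float64(43.5), 7366, [238, 143, 58, 145])] tilt mrad 0.5 roll2 0.4
4.1 pinL/R mm [(np.float64(41.4), np.float64(43.5), 7404, [238, 143, 58, 145])] tilt mrad 0.7 roll2 0.6
4.15 pinL/R mm [(np.float64(41.5), np.float64(43.5), 7431, [237, 143, 59, 144])] tilt mrad 0.4 roll2 0.3
4.2 pinL/R mm [(np.float64(41.5), np.float64(43.5), 7443, [237, 143, 59, 145])] tilt mrad -0.1 roll2 -0.4
[ 0.4641 -0.2387  0.2888] yaw -0.035 [-0.3 -0.4 -8.8]
```

>>> servo_tool --increments '[[[0,0,0,0.14,0,0,-1],[0,0,0,0,0,0,-1],[0,0,0,0,0,0,-1],[0,0,0,0,0,0,-1],[0,0,0,0,0,0,-1],[0,0,0,0,0,0,-1],[0,0,0,0,0,0,-1],[0,0,0,0,0,0,-1]]]'

```text
clock: 4.92
eef_pos: [0.4643, -0.2387, 0.289]
ee_rot: [-3.132, 0.0, -0.035]
contact_force: [0.1, -1.2, -7.6]
finger_gap: 0.247
grasp_force: 60.0
```

>>> servo_tool --increments '[[[0,0,0,-0.28,0,0,-1],[0,0,0,0,0,0,-1],[0,0,0,0,0,0,-1],[0,0,0,0,0,0,-1],[0,0,0,0,0,0,-1],[0,0,0,0,0,0,-1],[0,0,0,0,0,0,-1],[0,0,0,0,0,0,-1]]]'

```text
clock: 5.58
eef_pos: [0.4643, -0.2388, 0.289]
ee_rot: [3.132, 0.0, -0.035]
contact_force: [0.2, -0.0, -8.7]
finger_gap: 0.255
grasp_force: 60.0
```

>>> servo_tool --increments '[[[0,0,0,0.14,0,0,-1],[0,0,0,0,0,0,-1]]]'

```text
clock: 5.75
eef_pos: [0.4643, -0.2388, 0.289]
ee_rot: [-3.141, 0.0, -0.035]
contact_force: [0.2, -0.6, -8.9]
finger_gap: 0.246
grasp_force: 60.0
```

```bash
python3 -c "
from pin import *
look(4)"
```

```text
5.75 pinL/R mm [(np.float64(23.8), np.float64(43.5), 3931, [263, 143, 33, 143])] tilt mrad -0.8 roll2 -0.0
5.8 pinL/R mm [(np.float64(25.2), np.float64(43.5), 4225, [261, 143, 35, 144])] tilt mrad -0.2 roll2 -0.0
5.85 pinL/R mm [(np.float64(26.5), np.float64(43.5), 4481, [259, 143, 37, 144])] tilt mrad 0.1 roll2 0.0
5.9 pinL/R mm [(np.float64(27.8), np.float64(43.5), 4726, [257, 143, 39, 144])] tilt mrad 0.1 roll2 0.0
[ 0.4643 -0.2389  0.289 ] yaw -0.0351 [ 0.  -0.3 -8.7]
```

>>> servo_tool --increments '[[[0,0,0,0.2,0,0,-1],[0,0,0,0,0,0,-1],[0,0,0,0,0,0,-1],[0,0,0,0,0,0,-1],[0,0,0,0,0,0,-1],[0,0,0,0,0,0,-1],[0,0,0,0,0,0,-1],[0,0,0,0,0,0,-1]]]'

```text
clock: 6.62
eef_pos: [0.4643, -0.2388, 0.289]
ee_rot: [-3.128, -0.0, -0.035]
contact_force: [-0.2, -0.2, -9.4]
finger_gap: 0.249
grasp_force: 60.0
```

>>> servo_tool --increments '[[[0,0,0,-0.3,0,0,-1],[0,0,0,0,0,0,-1],[0,0,0,0,0,0,-1],[0,0,0,0,0,0,-1],[0,0,0,0,0,0,-1],[0,0,0,0,0,0,-1],[0,0,0,0,0,0,-1],[0,0,0,0,0,0,-1]]]'

```text
clock: 7.28
eef_pos: [0.4643, -0.2388, 0.289]
ee_rot: [3.135, -0.0, -0.035]
contact_force: [0.7, 0.6, -10.0]
finger_gap: 0.25
grasp_force: 60.0
```

>>> servo_tool --increments '[[[0,0,0,0.1,0,0,-1]]]'

```text
clock: 7.37
eef_pos: [0.4643, -0.2387, 0.289]
ee_rot: [-3.142, -0.0, -0.035]
contact_force: [0.6, 0.1, -7.4]
finger_gap: 0.249
grasp_force: 60.0
```

```bash
python3 -c "
from pin import *
im=look(4)
s,_=read_camera('side');cv2.imwrite('pics/m3.png',np.vstack([im[90:300],s[100:400]]))"
```

```text
7.367 pinL/R mm [] tilt mrad -0.0 roll2 0.0
7.417 pinL/R mm [] tilt mrad -1.0 roll2 0.0
7.467 pinL/R mm [] tilt mrad -0.4 roll2 0.1
7.517 pinL/R mm [] tilt mrad -0.1 roll2 -0.0
[ 0.4643 -0.2388  0.289 ] yaw -0.035 [-0.1  0.2 -8.7]
```

View pics/m3.png

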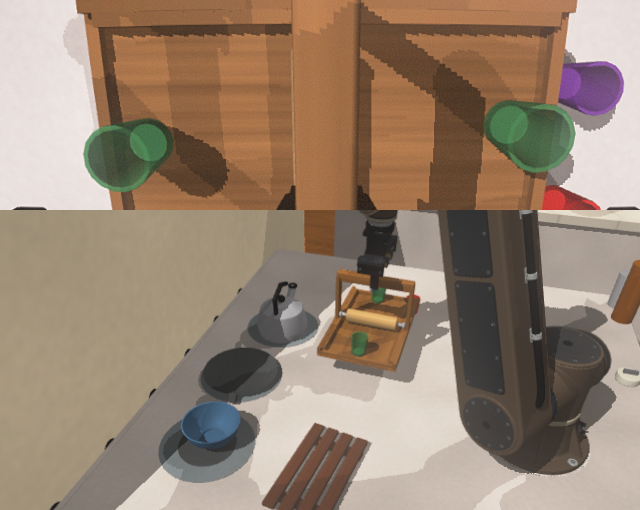

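The wrist view shows the pin hidden behind the bar, so it is within about 4 mm of the middle. The side view at (372,320) shows it under the bar. I'll add a side-camera estimate and check it against the earlier frame.

```bash
cat >> pin.py <<'E'
from scipy.optimize import least_squares
def sidex(im,d,s,n='side'):
    """pin centre along carrier x, mm, by a circle fit to the side camera's points in the tool frame"""
    P=(cloud(cam(n),d)-s['eef_pos'])@Ro.from_euler('xyz',s['ee_rot']).as_matrix()
    m=(d>0)&(P[...,2]>.158)&(P[...,2]<.19)&(abs(P[...,1])<.118)&(abs(P[...,0])<.065)
    m=cv2.erode(m.astype('u1'),np.ones((2,2)))>0
    if m.sum()<25: return None
    q=P[m];f=least_squares(lambda c:np.hypot(q[:,1]-c[0],q[:,2]-c[1])-.02,[np.median(q[:,1]),.185],loss='soft_l1',f_scale=.002)
    g=least_squares(lambda c:np.hypot(q[:,1]-c[0],q[:,2]-.185)-.02,[f.x[0]],loss='soft_l1',f_scale=.002)
    return int(m.sum()),(-1e3*f.x[0]).round(1),(1e3*f.x[1]).round(1),(-1e3*g.x[0]).round(1)
def look2(n=2):
    for i in range(n):
        s=get_state();im,d=read_camera('side');R=Ro.from_euler('xyz',s['ee_rot']).as_matrix()
        print(round(s['clock'],3),'side',sidex(im,d,s),'tilt',round(R[2,1]*1e3,1))
        s=get_state();im,d=read_camera('wrist');print(round(s['clock'],3),'wrist',[(float(o[0]),float(o[1]),o[2]) for o in pinx(im,d)])
    print(s['eef_pos'].round(4),'yaw',s['ee_rot'][2].round(4))
E
python3 - <<'E'
from pin import *
s=dict(eef_pos=np.array([0.46429,-0.23833,0.21928]),ee_rot=np.array([-3.1411,0,-.03466]))
for n in("side","scene"):print(n,sidex(cv2.imread(f"pics/{n}2.png"),np.load(f"pics/{n}2.npy"),s,n),40.2)
look2(2)
E
```

```text
side (435, np.float64(39.7), np.float64(184.2), np.float64(40.1)) 40.2
scene (403, np.float64(40.4), np.float64(185.0), np.float64(40.5)) 40.2
7.617 side (461, np.float64(4.9), np.float64(185.2), np.float64(4.8)) tilt 0.1
7.667 wrist [(5.3, 43.4, 66), (5.3, 43.3, 60)]
7.717 side (445, np.float64(5.4), np.float64(184.7), np.float64(5.6)) tilt 0.2
7.767 wrist [(5.8, 43.4, 201), (5.6, 43.5, 226)]
[ 0.4643 -0.2388  0.289 ] yaw -0.0349
```

>>> servo_tool --increments '[[[-0.008,-0.013,-0.03,-0.582,0,0.033,-1],[-0.008,-0.077,-0.03,0,0,0.033,-1],[-0.008,-0.154,-0.03,0,0,0.033,-1],[-0.008,-0.23,-0.03,0,0,0.033,-1],[-0.008,-0.307,-0.03,0,0,0.033,-1],[-0.008,-0.384,-0.03,0,0,0.033,-1],[-0.008,-0.461,-0.03,0,0,0.033,-1],[-0.008,-0.525,-0.03,0.645,0,0.033,-1]]]'

```text
clock: 8.48
eef_pos: [0.4655, -0.1506, 0.2953]
ee_rot: [-3.138, -0.001, -0.053]
contact_force: [1.3, -0.1, -8.8]
finger_gap: 0.247
grasp_force: 60.0
```

>>> servo_tool --increments '[[[-0.008,-0.525,-0.03,0.578,0,0.033,-1],[-0.008,-0.461,-0.03,0,0,0.033,-1],[-0.008,-0.384,-0.03,0,0,0.033,-1],[-0.008,-0.307,-0.03,0,0,0.033,-1],[-0.008,-0.23,-0.03,0,0,0.033,-1],[-0.008,-0.154,-0.03,0,0,0.033,-1],[-0.008,-0.077,-0.03,0,0,0.033,-1],[-0.008,-0.013,-0.03,-0.618,0,0.033,-1]]]'

```text
clock: 9.15
eef_pos: [0.4681, -0.0666, 0.3078]
ee_rot: [-3.139, 0.0, -0.072]
contact_force: [-0.4, 0.0, -9.0]
finger_gap: 0.25
grasp_force: 60.0
```

```bash
python3 -c "
from pin import *
look2(2)"
```

```text
9.15 side (556, np.float64(-7.7), np.float64(184.5), np.float64(-7.4)) tilt -2.4
9.2 wrist [(-43.4, -6.6, 116), (-44.3, -7.1, 418)]
9.25 side (557, np.float64(-9.2), np.float64(184.8), np.float64(-9.1)) tilt -0.5
9.3 wrist [(-44.1, -9.6, 1032)]
[ 0.4681 -0.0667  0.3078] yaw -0.0713
```

>>> servo_tool --increments '[[[-0.018,-0.013,0,-0.748,0,0.033,-1],[-0.018,-0.077,0,0,0,0.033,-1],[-0.018,-0.154,0,0,0,0.033,-1],[-0.018,-0.23,0,0,0,0.033,-1],[-0.018,-0.307,0,0,0,0.033,-1],[-0.018,-0.384,0,0,0,0.033,-1],[-0.018,-0.461,0,0,0,0.033,-1],[-0.018,-0.525,0,0.645,0,0.033,-1]]]'

```text
clock: 10.02
eef_pos: [0.4694, 0.0206, 0.3033]
ee_rot: [3.137, -0.0, -0.09]
contact_force: [-0.5, 0.9, -8.4]
finger_gap: 0.251
grasp_force: 60.0
```

>>> servo_tool --increments '[[[-0.018,-0.525,0,0.79,0,0.033,-1],[-0.018,-0.461,0,0,0,0.033,-1],[-0.018,-0.384,0,0,0,0.033,-1],[-0.018,-0.307,0,0,0,0.033,-1],[-0.018,-0.23,0,0,0,0.033,-1],[-0.018,-0.154,0,0,0,0.033,-1],[-0.018,-0.077,0,0,0,0.033,-1],[-0.018,-0.013,0,-0.698,0,0.033,-1]]]'

```text
clock: 10.68
eef_pos: [0.4718, 0.1055, 0.3065]
ee_rot: [-3.14, 0.0, -0.109]
contact_force: [-1.1, 0.0, -9.2]
finger_gap: 0.247
grasp_force: 60.0
```

```bash
python3 -c "
from pin import *
look2(2)"
```

```text
10.683 side (710, np.float64(-12.5), np.float64(184.7), np.float64(-12.3)) tilt -2.0
10.733 wrist [(-44.2, -11.6, 1403)]
10.783 side (718, np.float64(-13.9), np.float64(184.8), np.float64(-13.8)) tilt 0.1
10.833 wrist [(-44.2, -14.7, 2011)]
[0.4719 0.1056 0.3064] yaw -0.108
```

>>> servo_tool --increments '[[[-0.027,-0.013,0,-0.776,0,0.035,-1],[-0.027,-0.077,0,0,0,0.035,-1],[-0.027,-0.154,0,0,0,0.035,-1],[-0.027,-0.23,0,0,0,0.035,-1],[-0.027,-0.307,0,0,0,0.035,-1],[-0.027,-0.384,0,0,0,0.035,-1],[-0.027,-0.461,0,0,0,0.035,-1],[-0.027,-0.525,0,0.645,0,0.035,-1]]]'

```text
clock: 11.55
eef_pos: [0.4736, 0.1932, 0.3018]
ee_rot: [3.134, -0.0, -0.128]
contact_force: [0.1, -0.2, -8.8]
finger_gap: 0.255
grasp_force: 60.0
```

>>> servo_tool --increments '[[[-0.027,-0.525,0,0.829,0,0.035,-1],[-0.027,-0.461,0,0,0,0.035,-1],[-0.027,-0.384,0,0,0,0.035,-1],[-0.027,-0.307,0,0,0,0.035,-1],[-0.027,-0.23,0,0,0,0.035,-1],[-0.027,-0.154,0,0,0,0.035,-1],[-0.027,-0.077,0,0,0,0.035,-1],[-0.027,-0.013,0,-0.698,0,0.035,-1]]]'

```text
clock: 12.22
eef_pos: [0.4764, 0.2781, 0.305]
ee_rot: [-3.14, 0.0, -0.148]
contact_force: [0.6, 1.1, -8.7]
finger_gap: 0.248
grasp_force: 60.0
```

```bash
python3 -c "
from pin import *
look2(2)"
```

```text
12.217 side (938, np.float64(-5.8), np.float64(184.6), np.float64(-5.6)) tilt -1.8
12.267 wrist []
12.317 side (944, np.float64(-6.2), np.float64(184.7), np.float64(-6.0)) tilt 0.4
12.367 wrist [(-43.4, -5.9, 138), (-44.5, -6.6, 73), (-44.2, -6.4, 214)]
[0.4765 0.2782 0.3048] yaw -0.1472
```

>>> servo_tool --increments '[[[0,0,0,-0.035,0,0,-1],[0,0,0,0,0,0,-1],[0,0,0,0,0,0,-1],[0,0,0,0,0,0,-1],[0,0,0,0,0,0,-1],[0,0,0,0,0,0,-1],[0,0,0,0,0,0,-1],[0,0,0,0,0,0,-1]]]'

```text
clock: 13.08
eef_pos: [0.4765, 0.2781, 0.305]
ee_rot: [3.14, -0.0, -0.148]
contact_force: [-0.5, -0.4, -8.7]
finger_gap: 0.249
grasp_force: 60.0
```

>>> servo_tool --increments '[[[0,0,0,0.06,0,0,-1],[0,0,0,0,0,0,-1],[0,0,0,0,0,0,-1],[0,0,0,0,0,0,-1],[0,0,0,0,0,0,-1],[0,0,0,0,0,0,-1],[0,0,0,0,0,0,-1],[0,0,0,-0.025,0,0,-1]]]'

```text
clock: 13.75
eef_pos: [0.4765, 0.278, 0.305]
ee_rot: [-3.141, -0.0, -0.148]
contact_force: [-1.1, -0.0, -7.6]
finger_gap: 0.244
grasp_force: 60.0
```

```bash
cat > tri.py <<'E'
from h import *
s=get_state()
for n in("scene","side"):
    im,d=read_camera(n);C=cam(n);P=cloud(C,d);z=P[...,2]
    m=hsv(im,(0,70,20),(20,255,255))&(np.hypot(P[...,0]-.477,P[...,1]-.276)<.2)&(z>.012)&(z<.028)
    v,u=np.nonzero(m)
    if len(u)>50: print(n,len(u),rect(plane(C,np.c_[u,v],.02)[:,:2]))
E
python3 -c "
from pin import *
look2(2)"
```

```text
13.75 side (947, np.float64(-4.7), np.float64(184.7), np.float64(-4.6)) tilt -0.8
13.8 wrist []
13.85 side (948, np.float64(-5.1), np.float64(184.8), np.float64(-5.0)) tilt -0.7
13.9 wrist []
[0.4765 0.2781 0.3049] yaw -0.1476
```

>>> servo_tool --increments '[[[0,0,0,-0.035,0,0,-1],[0,0,0,0,0,0,-1],[0,0,0,0,0,0,-1],[0,0,0,0,0,0,-1],[0,0,0,0,0,0,-1],[0,0,0,0,0,0,-1],[0,0,0,0,0,0,-1],[0,0,0,0,0,0,-1]]]'

```text
clock: 14.62
eef_pos: [0.4765, 0.2781, 0.305]
ee_rot: [3.14, -0.0, -0.148]
contact_force: [0.7, -0.9, -7.9]
finger_gap: 0.248
grasp_force: 60.0
```

>>> servo_tool --increments '[[[0,0,0,0.052,0,0,-1],[0,0,0,0,0,0,-1],[0,0,0,0,0,0,-1],[0,0,0,0,0,0,-1],[0,0,0,0,0,0,-1],[0,0,0,0,0,0,-1],[0,0,0,0,0,0,-1],[0,0,0,-0.022,0,0,-1]]]'

```text
clock: 15.28
eef_pos: [0.4765, 0.2781, 0.305]
ee_rot: [-3.141, -0.0, -0.148]
contact_force: [0.4, 0.1, -8.0]
finger_gap: 0.25
grasp_force: 60.0
```

```bash
python3 tri.py; python3 -c "
from pin import *
look2(2)"
```

```text
15.383 side (967, np.float64(4.0), np.float64(184.7), np.float64(4.1)) tilt -0.3
15.433 wrist []
15.483 side (948, np.float64(4.6), np.float64(184.7), np.float64(4.8)) tilt -0.5
15.533 wrist [(5.3, 43.4, 81), (5.3, 43.2, 75), (5.2, 43.2, 63)]
[0.4766 0.2781 0.305 ] yaw -0.1476
```

>>> servo_tool --increments '[[[0,0,0,0.042,0,0,-1],[0,0,0,0,0,0,-1],[0,0,0,0,0,0,-1],[0,0,0,0,0,0,-1],[0,0,0,0,0,0,-1],[0,0,0,0,0,0,-1],[0,0,0,0,0,0,-1],[0,0,0,0,0,0,-1]]]'

```text
clock: 16.25
eef_pos: [0.4766, 0.2781, 0.305]
ee_rot: [-3.138, -0.0, -0.148]
contact_force: [-0.0, -0.2, -8.3]
finger_gap: 0.253
grasp_force: 60.0
```

>>> servo_tool --increments '[[[0,0,0,-0.063,0,0,-1],[0,0,0,0,0,0,-1],[0,0,0,0,0,0,-1],[0,0,0,0,0,0,-1],[0,0,0,0,0,0,-1],[0,0,0,0,0,0,-1],[0,0,0,0,0,0,-1],[0,0,0,0.025,0,0,-1]]]'

```text
clock: 16.92
eef_pos: [0.4766, 0.2781, 0.3049]
ee_rot: [-3.141, -0.0, -0.148]
contact_force: [0.1, -0.4, -7.5]
finger_gap: 0.25
grasp_force: 60.0
```

```bash
python3 -c "
from pin import *
look2(2)
im,_=read_camera('scene');cv2.imwrite('pics/s5.png',im)"
```

```text
16.917 side (969, np.float64(1.7), np.float64(184.7), np.float64(1.8)) tilt -0.7
16.967 wrist []
17.017 side (954, np.float64(2.1), np.float64(184.8), np.float64(2.2)) tilt -0.8
17.067 wrist []
[0.4765 0.2781 0.305 ] yaw -0.1476
```

View pics/s5.png

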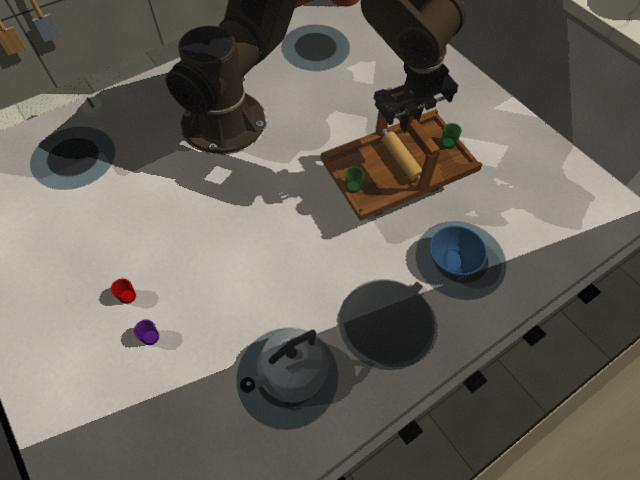

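The scene view shows the carrier held over the trivet, lined up, with the pin under the handle. Both glasses are standing and the bystanders have not moved. One more small correction while I hold.

>>> servo_tool --increments '[[[0,0,0,0.024,0,0,-1],[0,0,0,0,0,0,-1],[0,0,0,0,0,0,-1],[0,0,0,0,0,0,-1],[0,0,0,0,0,0,-1],[0,0,0,0,0,0,-1],[0,0,0,0,0,0,-1],[0,0,0,0,0,0,-1]]]'

```text
clock: 17.83
eef_pos: [0.4765, 0.2781, 0.3049]
ee_rot: [-3.139, -0.0, -0.148]
contact_force: [0.3, 0.9, -8.9]
finger_gap: 0.249
grasp_force: 60.0
```

>>> servo_tool --increments '[[[0,0,0,-0.034,0,0,-1],[0,0,0,0,0,0,-1],[0,0,0,0,0,0,-1],[0,0,0,0,0,0,-1],[0,0,0,0,0,0,-1],[0,0,0,0,0,0,-1],[0,0,0,0,0,0,-1],[0,0,0,0.013,0,0,-1]]]'

```text
clock: 18.5
eef_pos: [0.4765, 0.2781, 0.305]
ee_rot: [-3.141, -0.0, -0.148]
contact_force: [-0.2, 1.3, -8.6]
finger_gap: 0.249
grasp_force: 60.0
```

```bash
python3 -c "
from pin import *
look2(2)"
```

```text
18.5 side (951, np.float64(0.5), np.float64(184.7), np.float64(0.6)) tilt -0.9
18.55 wrist []
18.6 side (959, np.float64(0.7), np.float64(184.7), np.float64(0.8)) tilt -1.0
18.65 wrist []
[0.4765 0.278  0.3049] yaw -0.1477
```

>>> servo_tool --increments '[[[0,0,0.1,0,0,0,-1],[0,0,0.2,0,0,0,-1],[0,0,0.25,0,0,0,-1],[0,0,0.3,0,0,0,-1],[0,0,0.3,0,0,0,-1],[0,0,0.25,0,0,0,-1],[0,0,0.12,0,0,0,-1],[0,0,0.05,0,0,0,-1]]]'

```text
clock: 19.37
eef_pos: [0.4763, 0.278, 0.2409]
ee_rot: [3.142, 0.002, -0.148]
contact_force: [0.4, -1.2, -8.5]
finger_gap: 0.25
grasp_force: 60.0
```

>>> servo_tool --increments '[[[0,0,0.02,0,0,0,-1],[0,0,0.02,0,0,0,-1],[0,0,0.02,0,0,0,-1],[0,0,0.01,0,0,0,-1]]]'

```text
clock: 19.7
eef_pos: [0.4766, 0.2782, 0.2397]
ee_rot: [-3.14, -0.001, -0.148]
contact_force: [-0.3, 0.7, -9.2]
finger_gap: 0.251
grasp_force: 60.0
```

```bash
python3 -c "
from pin import *
look2(2);print(get_state()['contact_force'],get_state()['wrist_torque'])"
```

```text
19.7 side (912, np.float64(0.8), np.float64(184.7), np.float64(0.9)) tilt -1.3
19.75 wrist []
19.8 side (899, np.float64(0.9), np.float64(184.7), np.float64(1.0)) tilt -1.2
19.85 wrist []
[0.4766 0.2782 0.2396] yaw -0.1476
[ 0.44241107  0.30207858 -8.41948721] [-0.00892873  0.00673834  0.00235024]
```

>>> servo_tool --increments '[[[0,0,0.01,0,0,0,-1],[0,0,0.01,0,0,0,-1],[0,0,0.01,0,0,0,-1],[0,0,0.01,0,0,0,-1]]]'

```text
clock: 20.23
eef_pos: [0.4766, 0.2782, 0.2393]
ee_rot: [-3.14, -0.001, -0.147]
contact_force: [-6.4, -3.7, 15.0]
finger_gap: 0.252
grasp_force: 60.0
```

```bash
python3 -c "
from pin import *
look2(2);print(get_state()['contact_force'],get_state()['wrist_torque'])"
```

```text
20.233 side (890, np.float64(0.8), np.float64(184.6), np.float64(1.0)) tilt -1.6
20.283 wrist []
20.333 side (895, np.float64(0.9), np.float64(184.5), np.float64(1.2)) tilt -1.6
20.383 wrist []
[0.4766 0.2782 0.2393] yaw -0.1475
[-4.68095275 -1.91276762  9.78385108] [-0.54908952  1.05373337 -0.00280921]
```

>>> servo_tool --increments '[[[0,0,-0.008,0,0,0,-1],[0,0,0,0,0,0,-1]]]' --grip_force 10

```text
clock: 20.6
eef_pos: [0.4766, 0.2782, 0.2393]
ee_rot: [-3.14, -0.001, -0.147]
contact_force: [-4.3, -0.9, 7.0]
finger_gap: 0.248
grasp_force: 10.0
```

>>> servo_tool --increments '[[[0,0,0,0,0,0,-0.4],[0,0,0,0,0,0,-0.2],[0,0,0,0,0,0,0.2],[0,0,0,0,0,0,0.5],[0,0,0,0,0,0,0.5],[0,0,0,0,0,0,0.5]]]'

```text
clock: 21.1
eef_pos: [0.4766, 0.2781, 0.238]
ee_rot: [-3.141, -0.0, -0.148]
contact_force: [0.2, 0.5, 0.8]
finger_gap: 0.592
grasp_force: 0.0
```

```bash
python3 -c "
from pin import *
look2(2);s=get_state();print(s['contact_force'],s['finger_gap'])"
```

```text
21.1 side (925, np.float64(0.9), np.float64(183.4), np.float64(1.6)) tilt -1.0
21.15 wrist []
21.2 side (924, np.float64(1.0), np.float64(183.3), np.float64(1.8)) tilt -0.9
21.25 wrist []
[0.4766 0.2782 0.238 ] yaw -0.1477
[ 1.34097942 -0.49605477 -0.40082899] 0.7287353921216607
```

Released, with the pin still at about +1 mm. Next I withdraw upward and check.

>>> servo_tool --increments '[[[0,0,-0.2,0,0,0,0.5],[0,0,-0.4,0,0,0,0.5],[0,0,-0.6,0,0,0,0.5],[0,0,-0.6,0,0,0,0.5],[0,0,-0.6,0,0,0,0.5],[0,0,-0.3,0,0,0,0.5],[0,0,-0.1,0,0,0,0.5],[0,0,0,0,0,0,0.5]]]'

```text
clock: 21.97
eef_pos: [0.4765, 0.2781, 0.3512]
ee_rot: [-3.14, -0.002, -0.148]
contact_force: [-0.2, 0.2, -0.0]
finger_gap: 0.749
grasp_force: 0.0
```

```bash
python3 - <<'E'
from pin import *
for i in range(2):
    s=get_state();im,d=read_camera('side')
    s2=dict(eef_pos=np.array([.4766,.2782,.239]),ee_rot=np.array([-np.pi,0,-.1477]));print(s['clock'],sidex(im,d,s2))
s=get_state();w,dw=read_camera('wrist');C=cam('wrist',s);P=cloud(C,dw);z=P[...,2]
m=hsv(w,(0,70,20),(20,255,255))&(z>.185)&(z<.205);v,u=np.nonzero(m)
print("bar",len(u),np.median(z[m]),rect(plane(C,np.c_[u,v],.194)[:,:2]),s['eef_pos'])
cv2.imwrite('pics/f.png',np.vstack([w[60:340],im[150:450]]))
E
```

```text
21.9667 (906, np.float64(1.1), np.float64(184.3), np.float64(1.5))
22.0167 (906, np.float64(1.0), np.float64(184.5), np.float64(1.2))
bar 9945 0.194939567879597 (array([0.47735283, 0.27755156]), [0.02391679771244526, 0.2176869511604309], np.float32(2.9951377)) [0.47629262 0.27788771 0.34944706]
```

View pics/f.png

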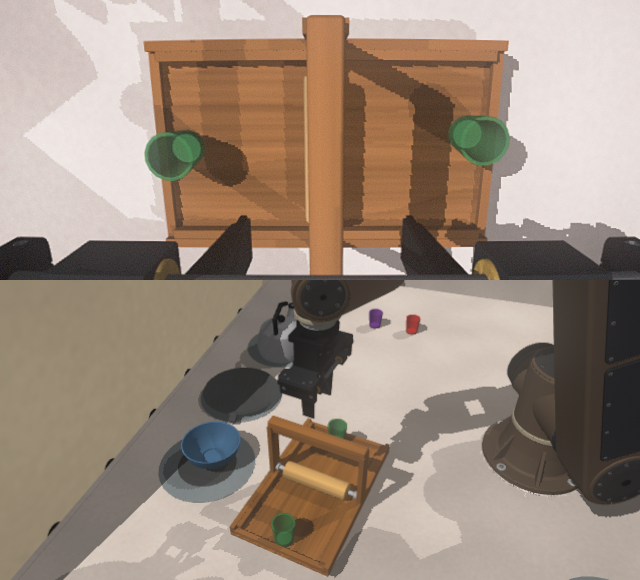

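The carrier sits on the trivet with its bar at (0.477, 0.278), 0.195 m high and at angle 2.995, which matches the trivet's 1.424 + π/2. The pin is at rest under the bar, both glasses are standing, and the gripper is clear.

```bash
python3 -c "
from rig import *
print(job_done())"
```

```text
the job is handed in; nothing more can be done
None
```

The job is handed in; the verdict was not shown. My last measurements had the carrier released on the trivet, centred to about 2 mm and lined up, with the pin at rest about 1 mm from the middle, both glasses standing and the gripper clear; the pin was held near the middle in the air for about 6 s.

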